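Sort the brazed bands into their trays

TASK

Sort the five loose bands standing on the open bench between the three trays: the two closed round brass bands go into the grey tray that shows a round sample on its back ledge, the two copper obround bands into the grey tray that shows an obround sample, one band to a bay, and the brass band whose seam has sprung open goes into the red rework tray. Leave each band standing upright, flat on its tray's floor, and leave the flux jar and the piece of firebrick where they are.

Things in the scene. Friction and masses are not known exactly. Their poses are not given: they have to be found in the camera images.
- band_round_a: one of two alike: closed round band of brass sheet, silver-brazed seam line on its outside, standing on its edge with its axis upright; 56 mm outside diameter, 40 mm high, wall 3.5 mm, about 0.1 kg, rigid, loose. Origin: on the axis at the underside; z is the axis
- band_round_b: the other of two alike: closed round band of brass sheet, silver-brazed seam line on its outside, standing on its edge with its axis upright; 56 mm outside diameter, 40 mm high, wall 3.5 mm, about 0.1 kg, rigid, loose. Origin: on the axis at the underside; z is the axis
- band_open: round brass band like the other two, but its seam has sprung open: seen from above it is a C, with a 24 mm gap in the wall on its own +x side (grip it across its own y, clear of the gap); 56 mm outside diameter, 40 mm high, wall 3.5 mm, about 0.1 kg, rigid, loose, standing on its edge. Origin: on the axis at the underside; z is the axis
- band_obround_a: one of two alike: obround band of copper sheet (two straight sides joined by half rounds), standing on its edge with its axis upright; 76 mm long along its own x, 46 mm wide along its own y (grip it across the two straight sides), 40 mm high, wall 3.5 mm, about 0.1 kg, rigid, loose. Origin: centre of the underside; z is the axis
- band_obround_b: the other of two alike: obround band of copper sheet (two straight sides joined by half rounds), standing on its edge with its axis upright; 76 mm long along its own x, 46 mm wide along its own y (grip it across the two straight sides), 40 mm high, wall 3.5 mm, about 0.1 kg, rigid, loose. Origin: centre of the underside; z is the axis
- tray_round: grey steel tray, fixed. Outside 106 (own x) x 185 mm (y), rim 15 mm and inner floor 3 mm above the bench. A divider (3 wide, 15 high) makes two bays, each 100 (x) x 88 mm (y), centred at y = +45.5 and -45.5 mm. On a ledge at its back (x +53 to +123, y +-50 mm, the far side) a fixed sample round brass band, top at 55 mm. Origin: centre of the pan's underside, on the bench; z up
- tray_obround: grey steel tray, fixed. Outside 106 (own x) x 185 mm (y), rim 15 mm and inner floor 3 mm above the bench. A divider (3 wide, 15 high) makes two bays, each 100 (x) x 88 mm (y), centred at y = +45.5 and -45.5 mm. On a ledge at its back (x +53 to +123, y +-50 mm, the far side) a fixed sample obround copper band (long along y), top at 55 mm. Origin: centre of the pan's underside, on the bench; z up
- tray_rework: red-painted sheet-steel rework tray, fixed to the bench, without divider, ledge or sample; inside 100 mm (own x) by 179 mm (own y), outside 106 by 185 mm, rim 15 mm above the bench, inner floor 3 mm above the bench. Origin: centre of its underside, on the bench; z up
- flux_jar: bystander: small round flux jar, white and yellow with a blue lid, 44 mm across, 42 mm high, loose, standing among the bands. Origin: centre of its underside
- brick_offcut: bystander: off-cut of cream firebrick with a scorched patch on top, 60 mm (own x) by 50 mm (own y) by 30 mm high, loose, lying among the bands. Origin: centre of its underside
Not all that is in view belongs to the job. What is shaped like the band_round_a but turquoise is not meant.

How it is judged:
By the outcome, as a careful person would: the job done as asked, in the order asked, and still so for the second after the job is handed in, with the robot touching nothing.
It also fails if it takes over 131 s, if anything falls off the work surface, if the arm or the gripper's body presses on something with over 40 N, if the wrist force passes 120 N, or if a joint passes its speed limit or range.

ROBOT

A 6-joint arm with a two-finger parallel gripper is mounted at the origin on the work surface. World frame = base frame: x ahead of the robot, y to its left, z up, the work surface at z = 0. Lengths are in m, angles in rad, forces in N, time in s.
With the tool pointing down it reaches from about 0.25 to 0.775 m from the base axis. Payload 4 kg.
Tool frame: the origin (TCP) lies between the finger pads; the fingertips stand 14 mm ahead of it and the grasp point (between the pads) lies 5 mm behind it (robot.nose_length is the distance from the TCP to the fingertips, in m); z points along the fingers, y is the direction in which the jaws open and shut (so a half turn about z gives the same grasp; the last joint's range is limited). The gripper opens to 94 mm and grips with 3 to 60 N. Pads are 16 mm wide; open, the fingers measure 119 mm over their backs; the gripper's body (75 mm by 177 mm) begins 78 mm behind the grasp point.
Start: joints at [-1.435, 0.087, 1.371, -0, 1.684, -0.103], TCP at [0.13, -0.534, 0.22] pointing down, gripper open.
Joint ranges: [-3.1, 3.1], [-0.76, 2.03], [0.27, 2.55], [-1.08, 4.22], [0.17, 2.65], [-2.57, 2.57]. Speed limits (rad/s): [2.79, 2.79, 3.14, 3.14, 3.14, 3.14].

INTERFACE

Orientations are given as [roll, pitch, yaw] about the fixed x, y, z axes, in that order (R = Rz(yaw) Ry(pitch) Rx(roll)).
In Python, from bench import robot, eyes, finder gives the robot as it stands.
- The arm moves only by the tool play_rows, never from a script. Its argument "rows" is a list of rows, each an object with "linear": the shift along the tool's x, y, z in cm, a list of three; "spin": the turn about the tool's z in degrees. A call has 1 to 12 rows; each row shifts and turns the commanded pose from where the row before left it, along the tool's axes as they then stand; what a row does not reach is not made up. A row lasts 1/12 s, in which the tool goes at most 41.7 mm and 7.16 degrees, less where a joint would pass 70% of its speed; a pose out of reach is approached as far as the arm can. A call with a gripper value outside its range is refused whole. "claw" is the finger opening in cm, from 0 to 9.4, set as the call begins (left out, the last holds). The fingers move at their own pace and stop on an object; the grip force is fixed at half the most. Time passes only in rows, so rows that do not move let the fingers close. It gives the time, the measured TCP pose, the force and the opening at its end, in the units of the state.
- robot.get_obs(): the state, without advancing time (a new reading comes with each control period).
- eyes.snapshot(name): name is "scene" or "top" or "wrist"; returns a dict with "frame" (384x512x3 uint8, red, green, blue), "fx", "fy", "cx", "cy" (pixels), "rvec" (rotation vector, rad) and "tvec" (3), from world to camera coordinates, as OpenCV has them; the wrist camera has in their place "mount" (4x4, takes a point from camera to tool coordinates, whose origin is the TCP and whose axes are the flange's). Camera axes: x right, y down, z forward; pixel columns grow to the right and rows downward; lengths in m; the calibration is good to about 2 mm. A picture is of the moment at which its call begins: read the wrist's pose just before it. There is no depth.
- robot.close_job(): hands the job in, once; it reports no verdict.
Trained networks look in a picture, given as the dict that the camera call returned (one of the last four; its "shot" number tells which), for a name from the list of things; names that differ only in an ending like _2 or _b are one class to them, and where a whole thing is asked for, a point or a joint stands for the part that bears it (a point fixed in the world has none). Each returns a list of dicts, best first, with "conf" (0 to 1); they miss things now and then, are a little off and sometimes report something else, mostly with a low value. They report only what shows in the picture. A call takes as long as a camera call. They do not tell look-alikes from the thing itself.
- finder.silhouettes(picture, name): "pixels" (384x512 bool, what is visible of it) and "box" ([centre column, centre row, width, height] in pixels, round what is visible of it).
The state is a dict: "time": time; "joint_positions": joint angles; "qvel": joint speeds; "joint_torque": joint torques, N m; "tool_pos": TCP position; "ee_rot": TCP orientation; "wrist_force": force on the tool from outside, world axes, zero at the start; "wrist_torque": the same for the moment, N m; "width": finger opening in m.
Only numpy, scipy, OpenCV 4.12 (cv2) and the standard library are available. Lean on these libraries where they do the work, as an engineer would, in place of code of your own. Each camera call takes 0.05 s, during which the arm holds its last target. There are 200 camera calls.

## Working session

There is one attempt and no reset: what is moved stays moved. The work goes in short steps, Python scripts to look and compute and a tool call to move; the robot and the scene stay as the last step left them, time stands still between calls to the robot, and variables do not carry over. Pictures are saved under pics/ and viewed, about 12 in all and at most 16, crops included, and the job is handed in when it is done.

Besides the shell and the picture viewer there is one more tool, called by a JSON object that holds its "method" and its "body". play_rows: Moves the arm, as the interface text tells. Its arguments: {"type":"object","properties":{"rows":{"type":"array"},"claw":{"type":"number"}},"required":["rows"]}

```bash
mkdir -p pics; ls
cat > h.py <<'E'
import numpy as np, cv2
from bench import robot, eyes, finder
def save(p,n): cv2.imwrite(f'pics/{n}.png',cv2.cvtColor(p['frame'],cv2.COLOR_RGB2BGR))
def cam(p,obs=None):
    "R,t: world from camera"
    if 'mount' in p:
        from scipy.spatial.transform import Rotation as Ro
        T=np.eye(4);T[:3,:3]=Ro.from_euler('xyz',obs['ee_rot']).as_matrix();T[:3,3]=obs['tool_pos']
        M=T@np.array(p['mount']);return M[:3,:3],M[:3,3]
    R=cv2.Rodrigues(np.array(p['rvec'],float))[0].T
    return R,-R@np.array(p['tvec'],float).ravel()
def toworld(p,uv,z,obs=None):
    R,t=cam(p,obs);uv=np.atleast_2d(np.array(uv,float))
    d=np.c_[(uv[:,0]-p['cx'])/p['fx'],(uv[:,1]-p['cy'])/p['fy'],np.ones(len(uv))]@R.T
    return t+d*((z-t[2])/d[:,2])[:,None]
E
python3 - <<'E'
from h import *
o=robot.get_obs();print(o['time'],o['tool_pos'],o['ee_rot'],o['width'])
a=eyes.snapshot('top');b=eyes.snapshot('scene')
print(a['fx'],cam(a))
im=np.hstack([a['frame']]);save(a,'top0');save(b,'scene0')
cv2.imwrite('pics/top0b.png',cv2.resize(cv2.cvtColor(a['frame'],cv2.COLOR_RGB2BGR),(800,600),interpolation=cv2.INTER_CUBIC))
for n in ['band_round_a','band_open','band_obround_a','tray_round','tray_obround','tray_rework','flux_jar','brick_offcut']:
    for s in finder.silhouettes(a,n):
        ys,xs=np.nonzero(s['pixels']); (c,wh,ang)=cv2.minAreaRect(np.c_[xs,ys].astype(np.float32))
        print(n,round(s['conf'],2),np.round(s['box'],1),np.round(toworld(a,s['box'][:2],0.04 if 'band' in n else .015)[0],3),np.round(wh,1),round(ang))
E
```

```text
pics
0.0 [ 0.13001947 -0.53386949  0.21831197] [-3.13941406e+00 -2.42543106e-04  2.38810589e-01] 0.0939865518667291
478.36513832983036 (array([[ 0.06760829, -0.97565592,  0.20862559],
       [-0.99770438, -0.0669274 ,  0.0103294 ],
       [ 0.00388482, -0.20884502, -0.97794103]]), array([3.48518487e-01, 8.57243745e-04, 1.13059644e+00]))
band_round_a 0.73 [328.1 176.4  24.4  27.8] [ 0.639 -0.154  0.04 ] [21.9 25.5] 45
band_round_a 0.72 [355.6 212.7  25.7  25.3] [ 0.557 -0.221  0.04 ] [23.3 26.2] 45
band_round_a 0.55 [316.4 215.1  24.6  27.1] [ 0.545 -0.131  0.04 ] [21.5 27.1] 42
band_round_a 0.47 [286.6 245.3  17.2  12.3] [ 0.47  -0.066  0.04 ] [19.7  6.2] 22
band_open 0.77 [174.2 247.3  26.5  25. ] [0.448 0.19  0.04 ] [23. 27.] 90
band_obround_a 0.59 [339.1 253.9  32.9  31.8] [ 0.459 -0.186  0.04 ] [20.8 34.7] 34
band_obround_a 0.55 [203.4 204.4  30.7  26.1] [0.552 0.132 0.04 ] [22. 31.] 90
tray_round 0.63 [260.1 139.1  80.9  69.1] [0.728 0.012 0.015] [77.2 73.4] 3
tray_obround 0.74 [421.6 219.6  83.5  77.1] [ 0.556 -0.382  0.015] [80. 73.] 0
tray_rework 0.92 [100.4 213.3  85.4  49.8] [0.519 0.376 0.015] [81.6 45.1] 7
flux_jar 0.51 [226.8 249.1  17.3  23.6] [0.455 0.071 0.015] [19. 17.] 90
brick_offcut 0.86 [257.3 211.7  28.8  27.2] [0.548 0.006 0.015] [22.1 26.2] 66
```

View pics/top0b.png

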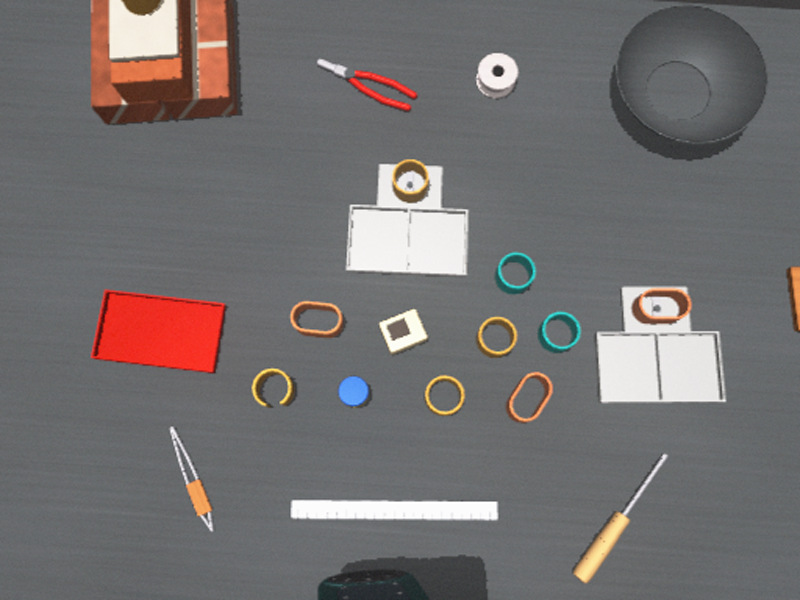

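View pics/scene0.png

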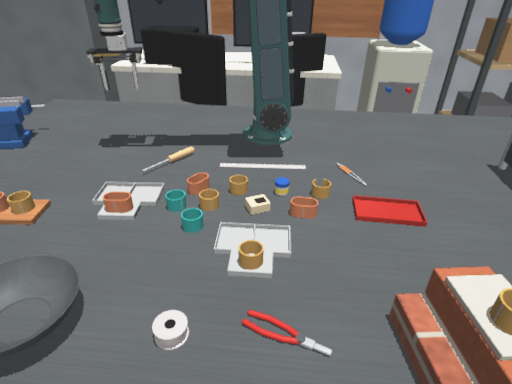

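The top view shows these, in 800x600 pixels:
- **Closed brass bands:** (497,336) and (445,395).
- **C band:** (272,387), with its gap toward the robot.
- **Copper obrounds:** (317,318) and (530,397).
- **Look-alikes to avoid:** turquoise rings at (516,272) and (560,331), the tray samples at (410,180) and (664,305), and the rings on the orange board and furnace at the scene's edge.
- **Trays:** the round tray is behind at (407,240), the obround tray is on the right at (660,367), and the red tray is on the left.

Next I'll fit the shape models.

```bash
cat > fit.py <<'E'
from h import *
from scipy.optimize import minimize
p=eyes.snapshot('top');S=8
hsv=cv2.cvtColor(cv2.cvtColor(p['frame'],cv2.COLOR_RGB2BGR),cv2.COLOR_BGR2HSV)
th=np.linspace(0,2*np.pi,60)
def proj(P): return cv2.projectPoints(P,np.array(p['rvec'],float),np.array(p['tvec'],float),np.array([[p['fx'],0,p['cx']],[0,p['fy'],p['cy']],[0,0,1]]),None)[0][:,0]
def out(x,y,a,L,W,z,rect=False):
    if rect: q=np.array([[L,W],[-L,W],[-L,-W],[L,-W]])/2
    else: q=np.c_[np.cos(th)*W/2+np.sign(np.cos(th))*(L-W)/2,np.sin(th)*W/2]
    c,s=np.cos(a),np.sin(a);q=q@np.array([[c,s],[-s,c]])
    return np.vstack([np.c_[q+[x,y],np.full(len(q),zz)] for zz in z])
def fill(P):
    m=np.zeros((384*4,512*4),np.uint8);h=cv2.convexHull((proj(P)*4+1.5).astype(np.float32))
    cv2.fillConvexPoly(m,np.round(h*16).astype(np.int32),1,shift=4);return m
def fit(hull,x0,L,W,z,rect=False):
    m0=np.zeros((384*4,512*4),np.uint8);cv2.fillConvexPoly(m0,hull,1)
    def c(v):
        m=fill(out(*v[:2],v[2]*10,L,W,z,rect));return 1-(m&m0).sum()/(m|m0).sum()
    r=minimize(c,[x0[0],x0[1],x0[2]/10],method='Nelder-Mead',options=dict(initial_simplex=[[x0[0]+a,x0[1]+b,x0[2]/10+d] for a,b,d in [(0,0,0),(.01,0,0),(0,.01,0),(0,0,.03)]],xatol=1e-4))
    return r.x[0],r.x[1],np.degrees(r.x[2]*10),1-r.fun
def hull(mask,uv,r):
    w=np.zeros_like(mask,np.uint8);cv2.circle(w,(int(uv[0]),int(uv[1])),r,1,-1)
    m=cv2.resize((mask&(w>0)).astype(np.uint8),None,fx=4,fy=4,interpolation=cv2.INTER_NEAREST)
    ys,xs=np.nonzero(m);return cv2.convexHull(np.c_[xs,ys].astype(np.int32))
E
python3 - <<'E'
from fit import *
H,Sa,V=[hsv[...,i] for i in range(3)]
warm=(H<30)&(Sa>70)&(V>70); red=((H<5)|(H>174))&(Sa>150)&(V>80); grey=(Sa<40)&(V>150)
for n,uv,L,W,a in [('r1',(318,215),.056,.056,0),('r2',(285,253),.056,.056,0),('open',(174,248),.056,.056,0),('ob1',(203,204),.076,.046,1.57),('ob2',(339,254),.076,.046,-.6)]:
    x0=toworld(p,uv,.03)[0]; print(n,np.round(fit(hull(warm,uv,19),[x0[0],x0[1],a],L,W,(0,.04)),4))
x0=toworld(p,(102,212),.015)[0];print('red',np.round(fit(hull(red,(102,212),60),[*x0[:2],.1],.106,.185,(0,.015),True),4))
for n,uv,lim in [('tr',(260.5,153.5),131),('to',(423,235),213)]:
    g=grey.copy();g[:lim+1]=False
    x0=toworld(p,uv,.015)[0];print(n,np.round(fit(hull(g,uv,55),[*x0[:2],0],.106,.185,(0,.015),True),4))
ys,xs=np.nonzero(warm);
big=cv2.resize(p['frame'][180:280,160:360],(800,400),interpolation=cv2.INTER_CUBIC);cv2.imwrite('pics/crop.png',big[...,::-1])
E
```

```text
r1 [ 0.5477 -0.135  -5.2772  0.9455]
r2 [ 0.4552 -0.0616  4.9125  0.9331]
open [0.4491 0.1921 9.8308 0.9384]
ob1 [ 0.5564  0.1362 91.6109  0.963 ]
ob2 [  0.4606  -0.1875 -26.6987   0.9424]
red [ 0.5246  0.3772 -2.9208  0.9787]
tr [0.6911 0.009  2.8351 0.6727]
to [ 0.5192 -0.386   3.9209  0.9584]
```

View pics/crop.png

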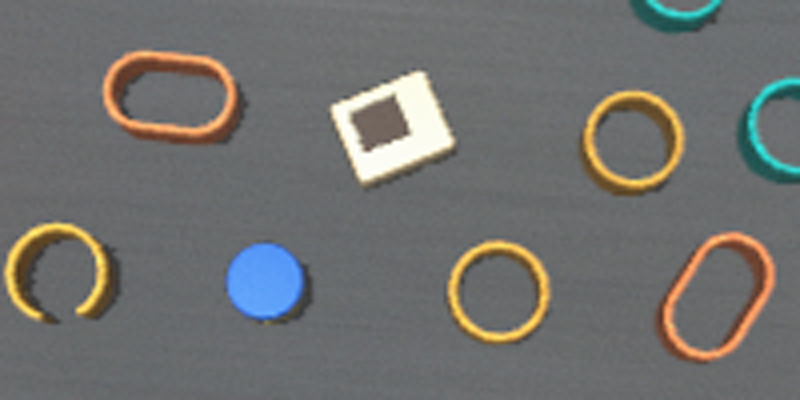

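```bash
cat > go.py <<'E'
import sys
from h import *
# go.py x y z yawdeg : shift (cm) in present tool axes, spin, then same shift after the spin
x,y,z,w=map(float,sys.argv[1:5]);o=robot.get_obs();e=np.array(o['tool_pos']);ps=o['ee_rot'][2]
def sh(a): d=np.array([x,y,z])-e;c,s=np.cos(a),np.sin(a);return np.round(100*np.array([c*d[0]+s*d[1],s*d[0]-c*d[1],-d[2]]),2)
sp=(-(w-np.degrees(ps))+90)%180-90
print('t',round(o['time'],2),'pos',np.round(e,4),'rpy',np.round(np.degrees(o['ee_rot']),1),'w',round(o['width'],4),'q6',round(o['joint_positions'][5],2))
print('shift now',sh(ps),'spin',round(sp,1),'shift after spin',sh(ps-np.radians(sp)))
E
python3 go.py .455 -.062 .12 13.7
python3 - <<'E'
from h import *
p=eyes.snapshot('top')
c=np.array([(349,206),(468,209),(467,275),(346,271)])/1.5625
w=toworld(p,c,.015);print(w.round(3),w.mean(0))
c=np.array([(597,333),(720,332),(725,401),(600,402)])/1.5625
w=toworld(p,c,.015);print(w.round(3),w.mean(0))
E
```

```text
t 0.55 pos [ 0.1301 -0.5344  0.2195] rpy [180.   -0.   13.7] w 0.0941 q6 -0.1
shift now [ 42.74 -38.21   9.95] spin -0.0 shift after spin [ 42.75 -38.2    9.95]
[[ 0.741  0.103  0.015]
 [ 0.749 -0.084  0.015]
 [ 0.642 -0.088  0.015]
 [ 0.635  0.099  0.015]] [0.69170283 0.0076127  0.015     ]
[[ 0.565 -0.289  0.015]
 [ 0.579 -0.475  0.015]
 [ 0.475 -0.48   0.015]
 [ 0.461 -0.294  0.015]] [ 0.51989387 -0.38454224  0.015     ]
```

{"method": "play_rows", "body": {"rows": [{"linear":[3.05,-2.7,0.5],"spin":0},{"linear":[3.05,-2.7,0.5],"spin":0},{"linear":[3.05,-2.7,0.5],"spin":0},{"linear":[3.05,-2.7,0.5],"spin":0},{"linear":[3.05,-2.7,0.5],"spin":0},{"linear":[3.05,-2.7,0.5],"spin":0},{"linear":[3.05,-2.7,0.5],"spin":0},{"linear":[3.05,-2.7,0.5],"spin":0},{"linear":[3.05,-2.7,0.5],"spin":0},{"linear":[3.05,-2.7,0.5],"spin":0},{"linear":[3.05,-2.7,0.5],"spin":0},{"linear":[3.05,-2.7,0.5],"spin":0}], "claw": 9.4}}

```text
time: 1.6
tool_pos: [0.4099, -0.1312, 0.1597]
ee_rot: [3.141, -0.001, 0.239]
wrist_force: [0.2, -1.0, 0.1]
width: 0.0939
```

```bash
python3 go.py .455 -.062 .12 13.7
python3 - <<'E'
from h import *
o=robot.get_obs();p=eyes.snapshot('wrist');save(p,'w1')
print(np.round(p['mount'],3),p['fx'])
R,t=cam(p,o)
for n,w in dict(r1=(.5477,-.135),r2=(.4552,-.0616),ob2=(.4606,-.1875)).items():
    q=R.T@(np.array([*w,.04])-t);print(n,q[0]/q[2]*p['fx']+p['cx'],q[1]/q[2]*p['fy']+p['cy'])
E
```

```text
t 1.6 pos [ 0.4099 -0.1312  0.1597] rpy [ 1.799e+02 -1.000e-01  1.370e+01] w 0.0939 q6 0.89
shift now [ 6.02 -5.65  3.97] spin -0.0 shift after spin [ 6.02 -5.65  3.97]
[[-0.001 -0.958 -0.288  0.084]
 [ 1.    -0.001  0.001 -0.   ]
 [-0.001 -0.288  0.958 -0.164]
 [ 0.     0.     0.     1.   ]] 301.4029177822295
r1 297.39436737486574 39.03431767668508
r2 193.59886472323717 125.33013848144873
ob2 325.36377608893474 151.5152751379735
```

View pics/w1.png

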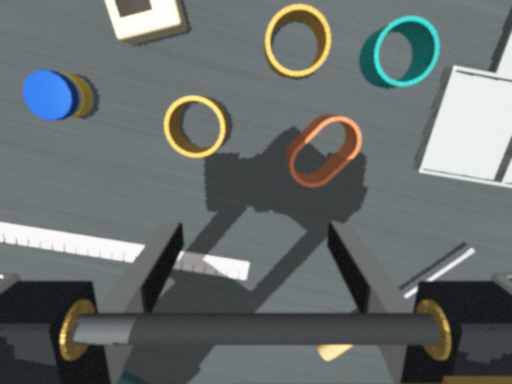

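The wrist view agrees with the top fits: r1 rim at (298,38), r2 at (196,124), obround b at (325,150), each within 2 px of prediction. The turquoise ring is at (405,50), so it won't be confused. I'll go down on r2.

{"method": "play_rows", "body": {"rows": [{"linear":[3.0,-2.8,0],"spin":0},{"linear":[3.0,-2.8,0],"spin":0},{"linear":[0,0,0],"spin":0},{"linear":[0,0,4],"spin":0},{"linear":[0,0,4],"spin":0},{"linear":[0,0,3],"spin":0},{"linear":[0,0,2.1],"spin":0},{"linear":[0,0,0],"spin":0}]}}

```text
time: 2.32
tool_pos: [0.4496, -0.0638, 0.0234]
ee_rot: [-3.137, 0.01, 0.239]
wrist_force: [-1.1, 0.4, 0.6]
width: 0.0939
```

{"method": "play_rows", "body": {"rows": [{"linear":[0,0,0],"spin":0},{"linear":[0,0,0],"spin":0},{"linear":[0,0,0],"spin":0},{"linear":[0,0,0],"spin":0},{"linear":[0,0,0],"spin":0},{"linear":[0,0,0],"spin":0}], "claw": 4.5}}

```text
time: 2.82
tool_pos: [0.4548, -0.0645, 0.0296]
ee_rot: [3.141, -0.002, 0.239]
wrist_force: [-0.1, 1.3, 0.7]
width: 0.0572
```

{"method": "play_rows", "body": {"rows": [{"linear":[0,0,-2],"spin":0},{"linear":[0,0,-3],"spin":0},{"linear":[0,0,-3],"spin":0},{"linear":[3.2,-0.8,-1],"spin":0},{"linear":[3.8,-0.9,0],"spin":0},{"linear":[3.8,-0.9,0],"spin":0},{"linear":[3.8,-0.9,0],"spin":0},{"linear":[3.8,-0.9,0],"spin":0},{"linear":[3.8,-0.9,0],"spin":0},{"linear":[3.4,-0.6,0],"spin":0},{"linear":[0,0,0],"spin":0},{"linear":[0,0,0],"spin":0}]}}

```text
time: 3.82
tool_pos: [0.6892, 0.0543, 0.1159]
ee_rot: [-3.141, 0.004, 0.24]
wrist_force: [0.1, -0.9, -1.6]
width: 0.0551
```

```bash
python3 go.py .6897 .0535 .0335 13.7
python3 - <<'E'
from h import *
o=robot.get_obs();p=eyes.snapshot('wrist');save(p,'w2')
R,t=cam(p,o)
for w in [(.6897,.0535),(.6933,-.0375)]:
    q=R.T@(np.array([*w,.003])-t);print(q[0]/q[2]*p['fx']+p['cx'],q[1]/q[2]*p['fy']+p['cy'])
E
```

```text
t 3.82 pos [0.6892 0.0543 0.1159] rpy [-180.     0.2   13.8] w 0.0551 q6 1.33
shift now [0.03 0.09 8.24] spin 0.1 shift after spin [0.03 0.09 8.24]
256.25031453782697 189.07496326611215
347.4272962982233 206.74114071553933
```

View pics/w2.png

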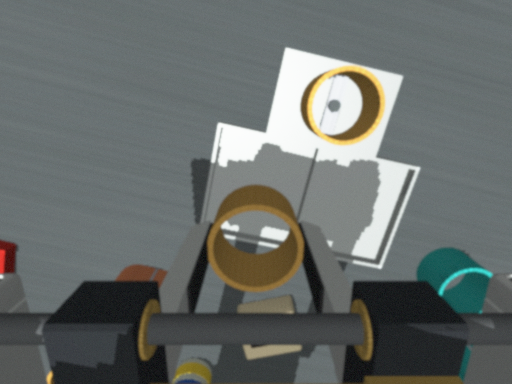

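The band is held level at (255,240). The left bay is centred at about (258,187), as predicted. Lowering.

{"method": "play_rows", "body": {"rows": [{"linear":[0,0,2.5],"spin":0},{"linear":[0,0,2.5],"spin":0},{"linear":[0,0,1.7],"spin":0},{"linear":[0,0,0.8],"spin":0},{"linear":[0,0,0.4],"spin":0},{"linear":[0,0,0.3],"spin":0},{"linear":[0,0,0],"spin":0},{"linear":[0,0,0],"spin":0},{"linear":[0,0,0],"spin":0}]}}

```text
time: 4.62
tool_pos: [0.6898, 0.0534, 0.0383]
ee_rot: [3.141, -0.003, 0.239]
wrist_force: [0.9, -0.5, -0.2]
width: 0.0547
```

{"method": "play_rows", "body": {"rows": [{"linear":[0,0,0.3],"spin":0},{"linear":[0,0,0.2],"spin":0},{"linear":[0,0,0],"spin":0},{"linear":[0,0,0],"spin":0}]}}

```text
time: 4.95
tool_pos: [0.69, 0.0534, 0.0338]
ee_rot: [3.141, -0.003, 0.239]
wrist_force: [-0.2, -0.3, 4.5]
width: 0.055
```

{"method": "play_rows", "body": {"rows": [{"linear":[0,0,0],"spin":0},{"linear":[0,0,0],"spin":0},{"linear":[0,0,0],"spin":0},{"linear":[0,0,0],"spin":0},{"linear":[0,0,-2],"spin":0},{"linear":[0,0,-3],"spin":0},{"linear":[0,0,-3],"spin":0},{"linear":[0,0,0],"spin":0},{"linear":[0,0,0],"spin":0}], "claw": 7.5}}

```text
time: 5.7
tool_pos: [0.6906, 0.0535, 0.1145]
ee_rot: [3.14, -0.006, 0.239]
wrist_force: [-0.1, 0.8, -0.4]
width: 0.0746
```

```bash
python3 go.py .548 -.135 .12 45
```

```text
t 5.7 pos [0.6906 0.0535 0.1145] rpy [179.9  -0.3  13.7] w 0.0746 q6 1.33
shift now [-18.31  14.94  -0.55] spin -31.3 shift after spin [-23.41   3.25  -0.55]
```

{"method": "play_rows", "body": {"rows": [{"linear":[0,0,0],"spin":-6.3},{"linear":[0,0,0],"spin":-6.2},{"linear":[0,0,0],"spin":-6.3},{"linear":[0,0,0],"spin":-6.2},{"linear":[0,0,0],"spin":-6.3},{"linear":[-3.9,0.55,0],"spin":0},{"linear":[-3.9,0.55,0],"spin":0},{"linear":[-3.9,0.55,0],"spin":0},{"linear":[-3.9,0.55,0],"spin":0},{"linear":[-3.9,0.55,0],"spin":0},{"linear":[-3.9,0.5,0],"spin":0},{"linear":[0,0,0],"spin":0}], "claw": 8.5}}

```text
time: 6.7
tool_pos: [0.5414, -0.1395, 0.1091]
ee_rot: [-3.138, 0.006, 0.779]
wrist_force: [0.5, 0.2, -0.1]
width: 0.0848
```

{"method": "play_rows", "body": {"rows": [{"linear":[0,0,0],"spin":0},{"linear":[0,0,0],"spin":0}]}}

```text
time: 6.87
tool_pos: [0.546, -0.1345, 0.1101]
ee_rot: [-3.139, 0.0, 0.785]
wrist_force: [0.1, 0.1, 0.0]
width: 0.0845
```

```bash
python3 go.py .548 -.135 .0295 45
```

```text
t 6.87 pos [ 0.546  -0.1345  0.1101] rpy [-179.9    0.    45. ] w 0.0845 q6 0.44
shift now [0.11 0.18 8.06] spin -0.0 shift after spin [0.11 0.18 8.06]
```

{"method": "play_rows", "body": {"rows": [{"linear":[0.1,0.15,2.5],"spin":0},{"linear":[0,0,2.5],"spin":0},{"linear":[0,0,1.7],"spin":0},{"linear":[0,0,0.8],"spin":0},{"linear":[0,0,0.5],"spin":0},{"linear":[0,0,0],"spin":0},{"linear":[0,0,0],"spin":0},{"linear":[0,0,0],"spin":0}]}}

```text
time: 7.53
tool_pos: [0.5494, -0.1354, 0.0329]
ee_rot: [3.139, -0.001, 0.786]
wrist_force: [-0.8, -0.1, 0.3]
width: 0.085
```

{"method": "play_rows", "body": {"rows": [{"linear":[0,0,0],"spin":0},{"linear":[0,0,0],"spin":0},{"linear":[0,0,0],"spin":0},{"linear":[0,0,0],"spin":0},{"linear":[0,0,0],"spin":0},{"linear":[0,0,0],"spin":0},{"linear":[0,0,0],"spin":0}], "claw": 4.5}}

```text
time: 8.12
tool_pos: [0.5481, -0.1354, 0.0317]
ee_rot: [3.141, -0.0, 0.785]
wrist_force: [-1.0, -0.3, 2.0]
width: 0.0549
```

{"method": "play_rows", "body": {"rows": [{"linear":[0,0,-2],"spin":0},{"linear":[0,0,-3],"spin":0},{"linear":[0,0,-3],"spin":0},{"linear":[0,0,-1],"spin":0},{"linear":[0,0,0],"spin":0},{"linear":[0,0,0],"spin":0}]}}

```text
time: 8.62
tool_pos: [0.548, -0.1353, 0.1209]
ee_rot: [-3.142, 0.0, 0.785]
wrist_force: [-0.4, -0.6, -1.3]
width: 0.0554
```

```bash
python3 go.py .693 -.0375 .12 45
```

```text
t 8.62 pos [ 0.548  -0.1353  0.1209] rpy [-180.    0.   45.] w 0.0554 q6 0.44
shift now [17.17  3.33  0.09] spin -0.0 shift after spin [17.17  3.34  0.09]
```

{"method": "play_rows", "body": {"rows": [{"linear":[2.5,0.5,0],"spin":0},{"linear":[3.8,0.75,0],"spin":0},{"linear":[3.8,0.75,0],"spin":0},{"linear":[3.8,0.75,0],"spin":0},{"linear":[3.3,0.6,0],"spin":0},{"linear":[0,0,0],"spin":0},{"linear":[0,0,2.5],"spin":0},{"linear":[0,0,2.5],"spin":0},{"linear":[0,0,2],"spin":0},{"linear":[0,0,0.8],"spin":0},{"linear":[0,0,0],"spin":0},{"linear":[0,0,0],"spin":0}]}}

```text
time: 9.62
tool_pos: [0.6925, -0.0376, 0.0421]
ee_rot: [-3.14, 0.002, 0.785]
wrist_force: [-0.1, -0.3, -1.0]
width: 0.0548
```

```bash
python3 go.py .693 -.0375 .0350 45
```

```text
t 9.62 pos [ 0.6925 -0.0376  0.0421] rpy [-1.799e+02  1.000e-01  4.500e+01] w 0.0548 q6 0.65
shift now [0.05 0.03 0.71] spin -0.0 shift after spin [0.05 0.03 0.71]
```

{"method": "play_rows", "body": {"rows": [{"linear":[0,0,0.4],"spin":0},{"linear":[0,0,0.3],"spin":0},{"linear":[0,0,0],"spin":0},{"linear":[0,0,0],"spin":0}]}}

```text
time: 9.95
tool_pos: [0.6937, -0.0375, 0.0372]
ee_rot: [3.141, -0.001, 0.785]
wrist_force: [0.6, -0.0, -0.3]
width: 0.0546
```

{"method": "play_rows", "body": {"rows": [{"linear":[0,0,0],"spin":0},{"linear":[0,0,0],"spin":0},{"linear":[0,0,0],"spin":0},{"linear":[0,0,0],"spin":0},{"linear":[0,0,-2],"spin":0},{"linear":[0,0,-3],"spin":0},{"linear":[0,0,-3],"spin":0},{"linear":[0,0,0],"spin":0},{"linear":[0,0,0],"spin":0}], "claw": 7.5}}

```text
time: 10.7
tool_pos: [0.6953, -0.0377, 0.1202]
ee_rot: [3.136, -0.004, 0.785]
wrist_force: [-0.1, 0.0, 0.0]
width: 0.0749
```

```bash
python3 go.py .4606 -.1875 .12 -32; python3 go.py .43 -.18 .16 -32
```

```text
t 10.7 pos [ 0.6953 -0.0377  0.1202] rpy [179.7  -0.2  45. ] w 0.0749 q6 0.65
shift now [-2.719e+01 -5.990e+00  2.000e-02] spin 77.0 shift after spin [-1.196e+01  2.515e+01  2.000e-02]
t 10.7 pos [ 0.6953 -0.0377  0.1202] rpy [179.7  -0.2  45. ] w 0.0749 q6 0.65
shift now [-28.83  -8.69  -3.98] spin 77.0 shift after spin [-14.96  26.13  -3.98]
```

{"method": "play_rows", "body": {"rows": [{"linear":[0,0,-2],"spin":7},{"linear":[0,0,-2],"spin":7},{"linear":[0,0,0],"spin":7},{"linear":[0,0,0],"spin":7},{"linear":[0,0,0],"spin":7},{"linear":[0,0,0],"spin":7},{"linear":[0,0,0],"spin":7},{"linear":[0,0,0],"spin":7},{"linear":[0,0,0],"spin":7},{"linear":[0,0,0],"spin":7},{"linear":[0,0,0],"spin":7}], "claw": 8.5}}

```text
time: 11.62
tool_pos: [0.6926, -0.0373, 0.1539]
ee_rot: [3.14, 0.003, -0.565]
wrist_force: [0.9, -0.6, -0.2]
width: 0.0852
```

{"method": "play_rows", "body": {"rows": [{"linear":[-2,3.5,0],"spin":0},{"linear":[-2,3.5,0],"spin":0},{"linear":[-2,3.5,0],"spin":0},{"linear":[-2,3.5,0],"spin":0},{"linear":[-2,3.5,0],"spin":0},{"linear":[-2,3.5,0],"spin":0},{"linear":[-2,3.5,0],"spin":0},{"linear":[-1,1.6,0],"spin":0},{"linear":[0,0,0],"spin":0},{"linear":[0,0,0],"spin":0}]}}

```text
time: 12.45
tool_pos: [0.4271, -0.1792, 0.1554]
ee_rot: [-3.141, 0.001, -0.561]
wrist_force: [-0.3, -0.2, -0.8]
width: 0.0848
```

```bash
cat > wob.py <<'E'
# fit obround rim pose from wrist view: wob.py x y yaw(deg) guess
import sys
from h import *
from scipy.optimize import least_squares
g=list(map(float,sys.argv[1:4]));o=robot.get_obs();p=eyes.snapshot('wrist');save(p,sys.argv[4])
R,t=cam(p,o);K=np.array([[p['fx'],0,p['cx']],[0,p['fy'],p['cy']],[0,0,1]])
best=None
for s in finder.silhouettes(p,'band_obround_a'):
    m=s['pixels'].astype(np.uint8);ys,xs=np.nonzero(m);c=toworld(p,[[xs.mean(),ys.mean()]],.03,o)[0]
    print('conf',round(s['conf'],2),c.round(3),np.round(s['box']))
    if np.hypot(*(c[:2]-g[:2]))<.05 and best is None: best=m
h=lambda P:cv2.convexHull(P.astype(np.float32))
th=np.linspace(0,2*np.pi,60)
def model(v):
    q=np.c_[np.cos(th)*.023+np.sign(np.cos(th))*.015,np.sin(th)*.023];c,s_=np.cos(v[2]),np.sin(v[2])
    q=q@np.array([[c,s_],[-s_,c]])+v[:2];P=np.vstack([np.c_[q,np.full(60,z)] for z in (0,.04)])
    P=(P-t)@R;return h((P@K.T)[:,:2]/P[:,2:])
ys,xs=np.nonzero(best);H0=h(np.c_[xs,ys])
def dist(v):
    M=model(v);return [cv2.pointPolygonTest(M,tuple(map(float,q)),True) for q in D]
L=np.vstack([H0[:,0],H0[:1,0]]);D=np.vstack([np.linspace(a,b,max(2,int(np.hypot(*(b-a)))),endpoint=False) for a,b in zip(L[:-1],L[1:])])
r=least_squares(dist,[g[0],g[1],np.radians(g[2])],loss='soft_l1',x_scale=[.01,.01,.1],diff_step=1e-3)
print('fit',r.x[:2].round(4),np.degrees(r.x[2]).round(1),'rms px',np.sqrt(np.mean(np.array(dist(r.x))**2)).round(2))
E
python3 wob.py .4606 -.1875 -32 w3; python3 go.py .4606 -.1875 .03 -32
```

```text
conf 0.96 [ 0.456 -0.183  0.03 ] [245. 155.  51.  84.]
fit [ 0.4597 -0.188 ] -30.4 rms px 0.61
t 12.55 pos [ 0.4284 -0.1787  0.1557] rpy [-1.8e+02  1.0e-01 -3.2e+01] w 0.0856 q6 1.61
shift now [ 3.2  -0.96 12.57] spin 0.0 shift after spin [ 3.2  -0.96 12.57]
```

View pics/w3.png

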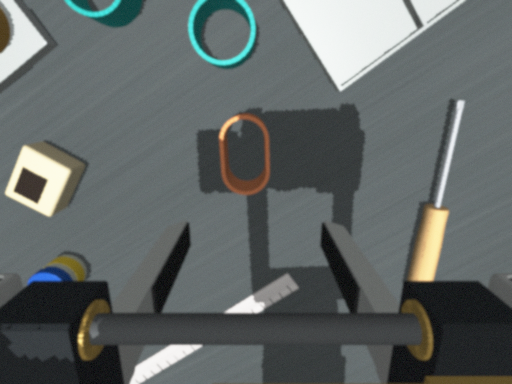

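The copper obround at (245,155) lines up with the jaws, and the fit gives yaw -30.4°. I'll grip it.

{"method": "play_rows", "body": {"rows": [{"linear":[3.1,-0.9,1],"spin":-1.5},{"linear":[0,0,3],"spin":0},{"linear":[0,0,3.3],"spin":0},{"linear":[0,0,3],"spin":0},{"linear":[0,0,1.5],"spin":0},{"linear":[0,0,0.7],"spin":0},{"linear":[0,0,0],"spin":0},{"linear":[0,0,0],"spin":0},{"linear":[0,0,0],"spin":0}]}}

```text
time: 13.3
tool_pos: [0.4606, -0.1884, 0.0331]
ee_rot: [-3.141, -0.003, -0.532]
wrist_force: [0.4, -0.5, 0.5]
width: 0.0849
```

{"method": "play_rows", "body": {"rows": [{"linear":[0,0,0],"spin":0},{"linear":[0,0,0],"spin":0},{"linear":[0,0,0],"spin":0},{"linear":[0,0,0],"spin":0},{"linear":[0,0,0],"spin":0},{"linear":[0,0,0],"spin":0},{"linear":[0,0,0],"spin":0},{"linear":[0,0,0],"spin":0}], "claw": 3.5}}

```text
time: 13.97
tool_pos: [0.459, -0.188, 0.0316]
ee_rot: [-3.142, -0.0, -0.533]
wrist_force: [-0.5, 0.3, 1.1]
width: 0.0458
```

{"method": "play_rows", "body": {"rows": [{"linear":[0,0,-2],"spin":0},{"linear":[0,0,-3],"spin":0},{"linear":[0,0,-3],"spin":0},{"linear":[0,0,-1],"spin":-6},{"linear":[0,0,0],"spin":-6},{"linear":[0,0,0],"spin":-6},{"linear":[0,0,0],"spin":-6},{"linear":[0,0,0],"spin":-6},{"linear":[0,0,0],"spin":-5},{"linear":[0,0,0],"spin":0},{"linear":[0,0,0],"spin":0}]}}

```text
time: 14.88
tool_pos: [0.4587, -0.1879, 0.121]
ee_rot: [-3.141, 0.001, 0.076]
wrist_force: [-0.4, 0.3, -1.0]
width: 0.0457
```

```bash
python3 go.py .5227 -.431 .12 4;python3 go.py .516 -.340 .12 4
```

```text
t 14.88 pos [ 0.4587 -0.1879  0.121 ] rpy [-180.     0.     4.4] w 0.0457 q6 0.99
shift now [ 4.54 24.73  0.1 ] spin 0.4 shift after spin [ 4.69 24.7   0.1 ]
t 14.88 pos [ 0.4587 -0.1879  0.121 ] rpy [-180.     0.     4.4] w 0.0457 q6 0.99
shift now [ 4.56 15.6   0.1 ] spin 0.4 shift after spin [ 4.65 15.57  0.1 ]
```

{"method": "play_rows", "body": {"rows": [{"linear":[0.5,2.5,0],"spin":0},{"linear":[0.7,3.8,0],"spin":0},{"linear":[0.7,3.8,0],"spin":0},{"linear":[0.7,3.8,0],"spin":0},{"linear":[0.7,3.8,0],"spin":0},{"linear":[0.7,3.8,0],"spin":0},{"linear":[0.5,3.2,0],"spin":0},{"linear":[0,0,0],"spin":0},{"linear":[0,0,0],"spin":0},{"linear":[0,0,2],"spin":0},{"linear":[0,0,0],"spin":0},{"linear":[0,0,0],"spin":0}]}}

```text
time: 15.88
tool_pos: [0.5223, -0.4286, 0.1]
ee_rot: [-3.138, 0.003, 0.079]
wrist_force: [-0.9, 0.4, -0.2]
width: 0.0458
```

```bash
python3 go.py .5227 -.431 .0355 4
python3 - <<'E'
from h import *
p=eyes.snapshot('wrist');save(p,'w4')
E
```

```text
t 15.88 pos [ 0.5223 -0.4286  0.1   ] rpy [-179.8    0.2    4.5] w 0.0458 q6 0.72
shift now [0.02 0.24 6.45] spin 0.5 shift after spin [0.02 0.24 6.45]
```

View pics/w4.png

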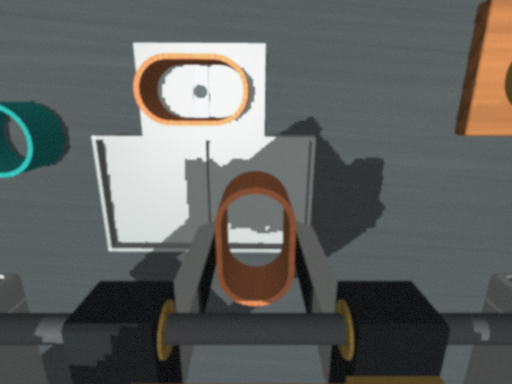

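The band is above the right bay of the obround tray (pan from (95,137) to (315,250), divider at column 208) and lines up. Lowering.

{"method": "play_rows", "body": {"rows": [{"linear":[0,0.1,2.2],"spin":0},{"linear":[0,0.1,2.2],"spin":0},{"linear":[0,0,1],"spin":0},{"linear":[0,0,0.5],"spin":0},{"linear":[0,0,0.4],"spin":0},{"linear":[0,0,0],"spin":0},{"linear":[0,0,0],"spin":0},{"linear":[0,0,0],"spin":0}]}}

```text
time: 16.6
tool_pos: [0.524, -0.4333, 0.0401]
ee_rot: [3.14, -0.002, 0.078]
wrist_force: [0.3, -0.5, -0.3]
width: 0.0458
```

{"method": "play_rows", "body": {"rows": [{"linear":[0,-0.2,0.3],"spin":0},{"linear":[0,0,0.2],"spin":0},{"linear":[0,0,0],"spin":0},{"linear":[0,0,0],"spin":0}]}}

```text
time: 16.93
tool_pos: [0.5236, -0.4309, 0.0346]
ee_rot: [3.141, -0.001, 0.078]
wrist_force: [-0.1, 1.6, 2.5]
width: 0.046
```

{"method": "play_rows", "body": {"rows": [{"linear":[0,0,0],"spin":0},{"linear":[0,0,0],"spin":0},{"linear":[0,0,0],"spin":0},{"linear":[0,0,0],"spin":0},{"linear":[0,0,-2],"spin":0},{"linear":[0,0,-3],"spin":0},{"linear":[0,0,-3],"spin":0},{"linear":[0,0,-4],"spin":0},{"linear":[0,0,0],"spin":0},{"linear":[0,0,0],"spin":0}], "claw": 6.5}}

```text
time: 17.77
tool_pos: [0.5246, -0.4322, 0.1579]
ee_rot: [3.135, -0.005, 0.078]
wrist_force: [-0.1, -0.3, 0.2]
width: 0.0655
```

```bash
python3 go.py .556 .100 .16 91.6
```

```text
t 17.77 pos [ 0.5246 -0.4322  0.1579] rpy [179.6  -0.3   4.5] w 0.0655 q6 0.72
shift now [  7.28 -52.81  -0.21] spin -87.1 shift after spin [53.11  4.62 -0.21]
```

{"method": "play_rows", "body": {"rows": [{"linear":[0.5,-3.5,0],"spin":0},{"linear":[0.6,-4.1,0],"spin":0},{"linear":[0.6,-4.1,0],"spin":0},{"linear":[0.6,-4.1,0],"spin":0},{"linear":[0.6,-4.1,0],"spin":0},{"linear":[0.6,-4.1,0],"spin":0},{"linear":[0.6,-4.1,0],"spin":0},{"linear":[0.6,-4.1,0],"spin":0},{"linear":[0.6,-4.1,0],"spin":0},{"linear":[0.6,-4.1,0],"spin":0},{"linear":[0.5,-4.1,0],"spin":0},{"linear":[0.5,-4.1,0],"spin":0}], "claw": 8.5}}

```text
time: 18.77
tool_pos: [0.5526, 0.0611, 0.1513]
ee_rot: [-3.142, 0.003, 0.078]
wrist_force: [1.4, -0.0, 0.8]
width: 0.0853
```

{"method": "play_rows", "body": {"rows": [{"linear":[0.5,-4,0],"spin":-7},{"linear":[0,0,0],"spin":-7},{"linear":[0,0,0],"spin":-7},{"linear":[0,0,0],"spin":-7},{"linear":[0,0,0],"spin":-7},{"linear":[0,0,0],"spin":-7},{"linear":[0,0,0],"spin":-7},{"linear":[0,0,0],"spin":-7},{"linear":[0,0,0],"spin":-7},{"linear":[0,0,0],"spin":-7},{"linear":[0,0,0],"spin":-7},{"linear":[0,0,0],"spin":-7}]}}

```text
time: 19.77
tool_pos: [0.5547, 0.0993, 0.151]
ee_rot: [-3.138, 0.001, 1.55]
wrist_force: [0.2, 1.0, 0.4]
width: 0.0851
```

{"method": "play_rows", "body": {"rows": [{"linear":[0,0,0],"spin":-3},{"linear":[0,0,0],"spin":0},{"linear":[0,0,0],"spin":0}]}}

```text
time: 20.02
tool_pos: [0.555, 0.0994, 0.1517]
ee_rot: [-3.139, 0.0, 1.595]
wrist_force: [-0.3, 0.0, 0.0]
width: 0.0848
```

```bash
python3 wob.py .556 .136 91.6 w5; python3 go.py .5564 .1362 .0305 91.6
```

```text
conf 0.59 [0.557 0.13  0.03 ] [258. 152.  49.  84.]
fit [0.556  0.1358] 88.1 rms px 0.35
t 20.12 pos [0.5553 0.0994 0.1524] rpy [-179.9    0.    91.4] w 0.085 q6 0.05
shift now [ 3.68  0.2  12.19] spin -0.2 shift after spin [ 3.68  0.21 12.19]
```

View pics/w5.png

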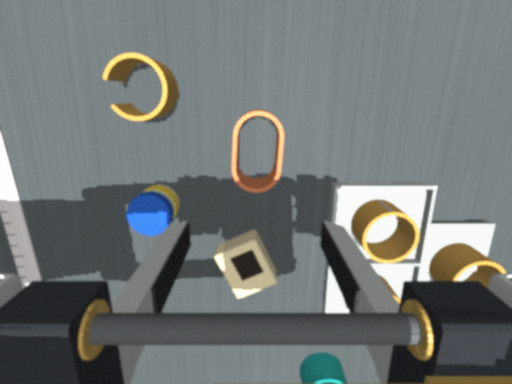

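The obround at (258,152) lines up, the jar and brick are well clear, and the first round band stands in its bay at (385,230). Gripping.

{"method": "play_rows", "body": {"rows": [{"linear":[3.6,0.1,1],"spin":2},{"linear":[0,0,3],"spin":0},{"linear":[0,0,3.3],"spin":0},{"linear":[0,0,2.6],"spin":0},{"linear":[0,0,1.5],"spin":0},{"linear":[0,0,0.6],"spin":0},{"linear":[0,0,0],"spin":0},{"linear":[0,0,0],"spin":0},{"linear":[0,0,0],"spin":0}]}}

```text
time: 20.87
tool_pos: [0.5572, 0.1356, 0.0353]
ee_rot: [3.138, -0.0, 1.561]
wrist_force: [0.6, -1.0, -0.4]
width: 0.0848
```

{"method": "play_rows", "body": {"rows": [{"linear":[0,0,0],"spin":0},{"linear":[0,0,0],"spin":0},{"linear":[0,0,0],"spin":0},{"linear":[0,0,0],"spin":0},{"linear":[0,0,0],"spin":0},{"linear":[0,0,0],"spin":0},{"linear":[0,0,0],"spin":0},{"linear":[0,0,0],"spin":0}], "claw": 3.5}}

```text
time: 21.53
tool_pos: [0.5558, 0.1354, 0.0335]
ee_rot: [-3.142, 0.0, 1.562]
wrist_force: [-1.5, 0.5, 0.0]
width: 0.0459
```

{"method": "play_rows", "body": {"rows": [{"linear":[0,0,-2],"spin":0},{"linear":[0,0,-3],"spin":0},{"linear":[0,0,-3],"spin":0},{"linear":[0,0,-1.5],"spin":6},{"linear":[0,0,0],"spin":7},{"linear":[0,0,0],"spin":7},{"linear":[0,0,0],"spin":7},{"linear":[0,0,0],"spin":7},{"linear":[0,0,0],"spin":7},{"linear":[0,0,0],"spin":7},{"linear":[0,0,0],"spin":7},{"linear":[0,0,0],"spin":7}]}}

```text
time: 22.53
tool_pos: [0.5554, 0.1354, 0.1277]
ee_rot: [-3.141, 0.001, 0.474]
wrist_force: [0.6, 0.3, -2.0]
width: 0.046
```

{"method": "play_rows", "body": {"rows": [{"linear":[0,0,0],"spin":7},{"linear":[0,0,0],"spin":7},{"linear":[0,0,0],"spin":7},{"linear":[0,0,0],"spin":3},{"linear":[0,0,0],"spin":0},{"linear":[0,0,0],"spin":0}]}}

```text
time: 23.03
tool_pos: [0.5555, 0.1354, 0.1279]
ee_rot: [3.141, 0.001, 0.062]
wrist_force: [-0.0, -0.4, -1.9]
width: 0.0458
```

```bash
python3 go.py .516 -.340 .12 4
```

```text
t 23.03 pos [0.5555 0.1354 0.1279] rpy [1.8e+02 1.0e-01 3.6e+00] w 0.0458 q6 1.65
shift now [-6.91 47.2   0.79] spin -0.4 shift after spin [-7.26 47.15  0.79]
```

{"method": "play_rows", "body": {"rows": [{"linear":[-0.5,3.4,0],"spin":0},{"linear":[-0.6,4.0,0],"spin":0},{"linear":[-0.6,4.0,0],"spin":0},{"linear":[-0.6,4.0,0],"spin":0},{"linear":[-0.6,4.0,0],"spin":0},{"linear":[-0.6,4.0,0],"spin":0},{"linear":[-0.6,4.0,0],"spin":0},{"linear":[-0.6,4.0,0],"spin":0},{"linear":[-0.6,4.0,0],"spin":0},{"linear":[-0.6,4.0,0],"spin":0},{"linear":[-0.6,4.0,0],"spin":0},{"linear":[-0.4,3.8,0],"spin":0}]}}

```text
time: 24.03
tool_pos: [0.5148, -0.342, 0.1283]
ee_rot: [3.142, 0.0, 0.062]
wrist_force: [0.6, 1.4, -1.8]
width: 0.0457
```

{"method": "play_rows", "body": {"rows": [{"linear":[0,0,0],"spin":0},{"linear":[0,0,0],"spin":0},{"linear":[0,0,2],"spin":0},{"linear":[0,0,2],"spin":0},{"linear":[0,0,0],"spin":0},{"linear":[0,0,0],"spin":0},{"linear":[0,0,0],"spin":0}]}}

```text
time: 24.62
tool_pos: [0.5163, -0.339, 0.0894]
ee_rot: [3.141, -0.001, 0.062]
wrist_force: [0.3, -0.4, -1.2]
width: 0.0461
```

```bash
python3 go.py .516 -.340 .037 4
```

```text
t 24.62 pos [ 0.5163 -0.339   0.0894] rpy [180.   -0.    3.6] w 0.0461 q6 0.84
shift now [-0.04  0.1   5.24] spin -0.4 shift after spin [-0.04  0.09  5.24]
```

{"method": "play_rows", "body": {"rows": [{"linear":[0,0.1,2],"spin":0},{"linear":[0,0,1.6],"spin":0},{"linear":[0,0,0.9],"spin":0},{"linear":[0,0,0.4],"spin":0},{"linear":[0,0,0],"spin":0},{"linear":[0,0,0],"spin":0},{"linear":[0,0,0.2],"spin":0},{"linear":[0,0,0.1],"spin":0},{"linear":[0,0,0],"spin":0},{"linear":[0,0,0],"spin":0}]}}

```text
time: 25.45
tool_pos: [0.5159, -0.341, 0.0369]
ee_rot: [3.141, -0.0, 0.061]
wrist_force: [0.2, 0.0, -1.3]
width: 0.0458
```

{"method": "play_rows", "body": {"rows": [{"linear":[0,0,0],"spin":0},{"linear":[0,0,0],"spin":0}]}}

```text
time: 25.62
tool_pos: [0.5158, -0.341, 0.0366]
ee_rot: [3.141, -0.0, 0.061]
wrist_force: [0.1, -0.1, -1.2]
width: 0.0461
```

{"method": "play_rows", "body": {"rows": [{"linear":[0,0,0],"spin":0},{"linear":[0,0,0],"spin":0},{"linear":[0,0,0],"spin":0},{"linear":[0,0,0],"spin":0},{"linear":[0,0,-2],"spin":0},{"linear":[0,0,-3],"spin":0},{"linear":[0,0,-3],"spin":0},{"linear":[0,0,-4],"spin":0},{"linear":[0,0,0],"spin":0},{"linear":[0,0,0],"spin":0}], "claw": 6.5}}

```text
time: 26.45
tool_pos: [0.5174, -0.3422, 0.1609]
ee_rot: [3.136, -0.006, 0.061]
wrist_force: [-0.2, 0.0, -0.7]
width: 0.0652
```

```bash
python3 go.py .4491 .1921 .16 8
python3 - <<'E'
from h import *
p=eyes.snapshot('top');cv2.imwrite('pics/top1.png',cv2.resize(p['frame'][80:290,40:480],(800,382),interpolation=cv2.INTER_CUBIC)[...,::-1])
E
```

```text
t 26.45 pos [ 0.5174 -0.3422  0.1609] rpy [179.7  -0.4   3.5] w 0.0652 q6 0.83
shift now [ -3.57 -53.74   0.09] spin -4.5 shift after spin [  0.67 -53.86   0.09]
```

View pics/top1.png

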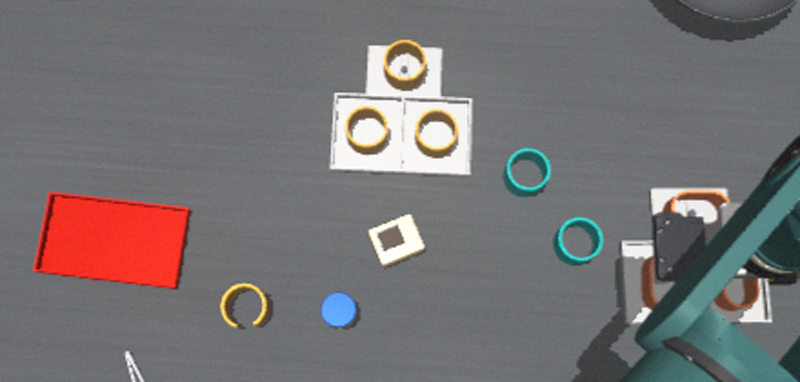

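Both round bands stand in their bays at (367,130) and (436,133), and the jar and brick haven't moved. Next is the C band at (245,305).

{"method": "play_rows", "body": {"rows": [{"linear":[0,0,0],"spin":-4.5},{"linear":[0,-3.4,0],"spin":0},{"linear":[0,-4.1,0],"spin":0},{"linear":[0,-4.1,0],"spin":0},{"linear":[0,-4.1,0],"spin":0},{"linear":[0,-4.1,0],"spin":0},{"linear":[0,-4.1,0],"spin":0},{"linear":[0,-4.1,0],"spin":0},{"linear":[0,-4.1,0],"spin":0},{"linear":[0,-4.1,0],"spin":0},{"linear":[0,-4.1,0],"spin":0},{"linear":[0,-4.1,0],"spin":0}], "claw": 8.5}}

```text
time: 27.5
tool_pos: [0.452, 0.1005, 0.1541]
ee_rot: [-3.142, 0.004, 0.139]
wrist_force: [0.5, 0.1, -0.3]
width: 0.0848
```

{"method": "play_rows", "body": {"rows": [{"linear":[0,-4.1,0],"spin":0},{"linear":[-1.5,-3.0,0],"spin":0},{"linear":[-2.5,-2.0,0],"spin":0},{"linear":[0,0,0],"spin":0},{"linear":[0,0,0],"spin":0}]}}

```text
time: 27.92
tool_pos: [0.4, 0.1838, 0.1545]
ee_rot: [3.141, 0.003, 0.142]
wrist_force: [1.0, -0.1, -0.3]
width: 0.0849
```

```bash
python3 go.py .4491 .1921 .031 8
python3 - <<'E'
from h import *
o=robot.get_obs();p=eyes.snapshot('wrist');save(p,'w6')
R,t=cam(p,o)
for w in [(.4491,.1921,.04)]:
    q=R.T@(np.array(w)-t);print(q[0]/q[2]*p['fx']+p['cx'],q[1]/q[2]*p['fy']+p['cy'])
E
```

```text
t 27.92 pos [0.4    0.1838 0.1545] rpy [179.9   0.2   8.2] w 0.0849 q6 1.73
shift now [ 4.98 -0.12 12.35] spin 0.2 shift after spin [ 4.98 -0.14 12.35]
253.76105461910745 137.09475764072994
```

View pics/w6.png

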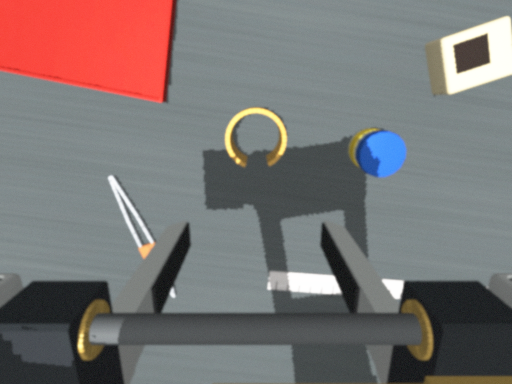

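The C rim is centred at about (256,138), with its gap at the bottom, square to the jaws. Gripping.

{"method": "play_rows", "body": {"rows": [{"linear":[3.5,0,0],"spin":0},{"linear":[1.3,0,1],"spin":0},{"linear":[0,0,3],"spin":0},{"linear":[0,0,3.3],"spin":0},{"linear":[0,0,2.7],"spin":0},{"linear":[0,0,1.5],"spin":0},{"linear":[0,0,0.6],"spin":0},{"linear":[0,0,0],"spin":0},{"linear":[0,0,0],"spin":0},{"linear":[0,0,0],"spin":0}]}}

```text
time: 28.8
tool_pos: [0.4509, 0.19, 0.0369]
ee_rot: [-3.141, -0.003, 0.138]
wrist_force: [-0.1, -0.1, 0.4]
width: 0.0851
```

{"method": "play_rows", "body": {"rows": [{"linear":[0,0,0],"spin":0},{"linear":[0,0,0],"spin":0},{"linear":[0,0,0],"spin":0},{"linear":[0,0,0],"spin":0},{"linear":[0,0,0],"spin":0},{"linear":[0,0,0],"spin":0},{"linear":[0,0,0],"spin":0},{"linear":[0,0,0],"spin":0}], "claw": 4.5}}

```text
time: 29.47
tool_pos: [0.4495, 0.1902, 0.0359]
ee_rot: [-3.141, -0.001, 0.139]
wrist_force: [-0.8, 0.0, 2.7]
width: 0.055
```

{"method": "play_rows", "body": {"rows": [{"linear":[0,0,-2],"spin":0},{"linear":[0,0,-3],"spin":0},{"linear":[0,0,-3],"spin":0},{"linear":[0,0,0],"spin":0},{"linear":[0,0,0],"spin":0}]}}

```text
time: 29.88
tool_pos: [0.4505, 0.1904, 0.1169]
ee_rot: [-3.141, -0.004, 0.139]
wrist_force: [-0.4, 0.1, -0.9]
width: 0.0552
```

```bash
python3 go.py .5246 .377 .11 8
```

```text
t 29.88 pos [0.4505 0.1904 0.1169] rpy [-180.    -0.2    8. ] w 0.0552 q6 1.72
shift now [  9.93 -17.45   0.69] spin -0.0 shift after spin [  9.93 -17.45   0.69]
```

Held at TCP z 0.036, so I place it at about 0.039.

{"method": "play_rows", "body": {"rows": [{"linear":[1.5,-2.5,0],"spin":0},{"linear":[2,-3.5,0],"spin":0},{"linear":[2,-3.5,0],"spin":0},{"linear":[2,-3.5,0],"spin":0},{"linear":[2,-3.5,0],"spin":0},{"linear":[0.4,-0.9,0],"spin":0},{"linear":[0,0,2.5],"spin":0},{"linear":[0,0,2.5],"spin":0},{"linear":[0,0,1.5],"spin":0},{"linear":[0,0,0.6],"spin":0},{"linear":[0,0,0],"spin":0},{"linear":[0,0,0],"spin":0}]}}

```text
time: 30.88
tool_pos: [0.5225, 0.3754, 0.043]
ee_rot: [3.14, 0.002, 0.139]
wrist_force: [0.7, -0.3, -1.5]
width: 0.0549
```

```bash
python3 go.py .5246 .377 .0395 8
```

```text
t 30.88 pos [0.5225 0.3754 0.043 ] rpy [1.799e+02 1.000e-01 8.000e+00] w 0.0549 q6 1.97
shift now [ 0.23 -0.13  0.35] spin -0.0 shift after spin [ 0.23 -0.13  0.35]
```

{"method": "play_rows", "body": {"rows": [{"linear":[0,0,0.3],"spin":0},{"linear":[0,0,0.1],"spin":0},{"linear":[0,0,0],"spin":0},{"linear":[0,0,0],"spin":0},{"linear":[0,0,0],"spin":0}]}}

```text
time: 31.3
tool_pos: [0.5234, 0.3762, 0.0408]
ee_rot: [-3.141, -0.001, 0.139]
wrist_force: [0.4, 0.8, -0.5]
width: 0.0555
```

{"method": "play_rows", "body": {"rows": [{"linear":[0,0,0],"spin":0},{"linear":[0,0,0],"spin":0},{"linear":[0,0,0],"spin":0},{"linear":[0,0,0],"spin":0},{"linear":[0,0,-2],"spin":0},{"linear":[0,0,-3],"spin":0},{"linear":[0,0,-3],"spin":0},{"linear":[-2,3,-2],"spin":0},{"linear":[-2,3,-2],"spin":0},{"linear":[-2,3,-1],"spin":0},{"linear":[-2,3,0],"spin":0},{"linear":[-2,3,0],"spin":0}], "claw": 7.5}}

```text
time: 32.3
tool_pos: [0.4448, 0.2127, 0.172]
ee_rot: [-3.141, -0.003, 0.14]
wrist_force: [1.2, 0.4, 0.4]
width: 0.0751
```

{"method": "play_rows", "body": {"rows": [{"linear":[-3,2,0],"spin":0},{"linear":[-3,2,0],"spin":0},{"linear":[0,0,0],"spin":0},{"linear":[0,0,0],"spin":0}]}}

```text
time: 32.63
tool_pos: [0.3905, 0.1651, 0.1709]
ee_rot: [-3.141, -0.002, 0.138]
wrist_force: [0.3, 0.5, 0.6]
width: 0.0748
```

Run:
```python
from h import *
o=robot.get_obs();print(o['time'],o['tool_pos'],o['wrist_force'])
p=eyes.snapshot('top');q=eyes.snapshot('scene')
a=cv2.resize(p['frame'][80:290,40:480],(800,382),interpolation=cv2.INTER_CUBIC)
b=cv2.resize(q['frame'][160:280,80:440],(800,267),interpolation=cv2.INTER_CUBIC)
cv2.imwrite('pics/end.png',cv2.resize(np.vstack([a,b]),(720,584))[...,::-1])
```

```text
32.6333 [0.39045261 0.16508422 0.17088976] [0.27513936 0.50358268 0.5729103 ]
```

View pics/end.png

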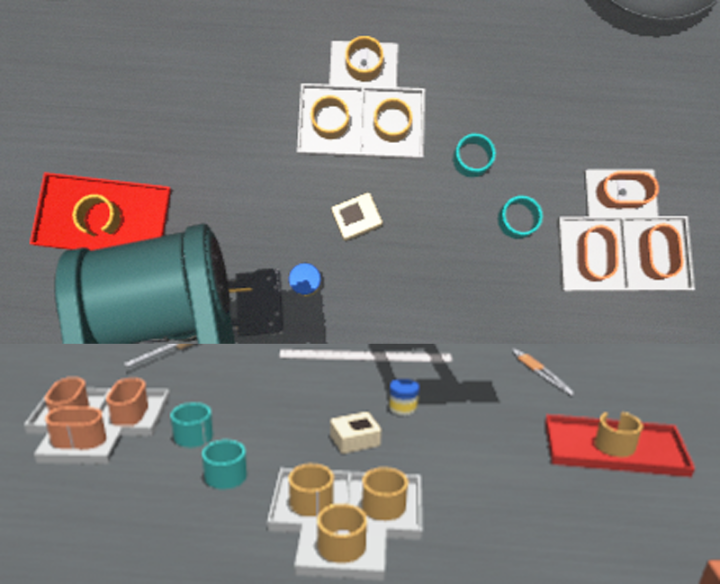

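All five bands stand upright in the right places: rounds at (330,117) and (393,119), obrounds at (598,252) and (661,250), and the C in the red tray at (96,215). The jar and brick haven't moved.

```bash
python3 -c "
from h import *
print(robot.close_job())"
```

```text
the job is handed in; nothing more can be done
None
```

I sorted all five bands and handed the job in at about 33 s of the 131 s allowed. I placed them in the order you listed:
- **Round brass bands:** one in each bay of the tray with the round sample.
- **Copper obround bands:** one in each bay of the tray with the obround sample.
- **Sprung-open band:** in the red rework tray.

The last top and scene pictures show all five upright inside their trays. The jar, the brick and the turquoise rings stand where they were, and the gripper is clear of everything. The highest wrist force I read between moves was about 5 N.

Two small things didn't go perfectly:
- The automatic fit of the round tray failed (0.67 overlap), so I located it from its corner pixels instead. The wrist view agreed with that.
- I let go of the second round band and the open band about 1–2 mm above the tray floor. Both settled upright.

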